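Hang the drained tea sieves on one hook

TASK

The three tea sieves have drained: hang them on the hook of the utensil stand by their handle loops, one at a time, the largest first, then the medium one, then the smallest, bowls' hollow sides towards the hook's tip. Then push the set right back along the hook so that the bowls sit nested close inside one another, and leave it hanging freely. Do not drop a sieve or shift the glass cups or the saucer.

Things in the scene. Friction and masses are not known exactly. Their poses are not given: they have to be found in the camera images.
- large_grip (a point): Grip point of the large steel tea sieve (bowl 100 mm across, 24 deep): midway between its two handle wires (5 mm thick, 24 mm wide overall in y, 14 clear between), 21 mm below the top. z runs from bowl up the handle, x out of the bowl's bulging back, y across. Foot 176 mm below. 120 g. Starts upright, top leaning 8 degrees to +x.
- large_loop (a point): Inside of the half-round end of the large sieve's handle: rests on the hook when hung. 16 mm above large_grip along z, same axes. The two wires form one long open loop from here down to the bowl's rim, so the hook passes through in x anywhere along it.
- large_bowl (a point): Deepest point of the outside (back) of the large sieve's bowl: 130 mm below large_loop along the handle and 24 mm behind (+x) the rim plane, in which the handle lies.
- sieve_large: The large sieve itself. Origin at the middle of its foot wire, opposite the handle, 190 mm below large_loop along z; axes as large_grip.
- medium_grip (a point): Grip point of the medium steel tea sieve (bowl 80 mm across, 19 deep): midway between its two handle wires (5 mm thick, 24 mm wide overall in y, 14 clear between), 21 mm below the top. z runs from bowl up the handle, x out of the bowl's bulging back, y across. Foot 166 mm below. 85 g. Starts upright, top leaning 8 degrees to +x.
- medium_loop (a point): Inside of the half-round end of the medium sieve's handle: rests on the hook when hung. 16 mm above medium_grip along z, same axes. The two wires form one long open loop from here down to the bowl's rim, so the hook passes through in x anywhere along it.
- medium_bowl (a point): Deepest point of the outside (back) of the medium sieve's bowl: 130 mm below medium_loop along the handle and 19 mm behind (+x) the rim plane, in which the handle lies.
- sieve_medium: The medium sieve itself. Origin at the middle of its foot wire, opposite the handle, 180 mm below medium_loop along z; axes as medium_grip.
- small_grip (a point): Grip point of the small steel tea sieve (bowl 60 mm across, 14 deep): midway between its two handle wires (5 mm thick, 24 mm wide overall in y, 14 clear between), 21 mm below the top. z runs from bowl up the handle, x out of the bowl's bulging back, y across. Foot 156 mm below. 60 g. Starts upright, top leaning 8 degrees to +x.
- small_loop (a point): Inside of the half-round end of the small sieve's handle: rests on the hook when hung. 16 mm above small_grip along z, same axes. The two wires form one long open loop from here down to the bowl's rim, so the hook passes through in x anywhere along it.
- small_bowl (a point): Deepest point of the outside (back) of the small sieve's bowl: 130 mm below small_loop along the handle and 14 mm behind (+x) the rim plane, in which the handle lies.
- sieve_small: The small sieve itself. Origin at the middle of its foot wire, opposite the handle, 170 mm below small_loop along z; axes as small_grip.
- hook_seat (a point): Inner (rear) end of the stand's hook, on top of its 6 mm round bar, 263 mm above the table. -x runs level along the hook to its tip (77 mm of level seat), z up. Behind this point the bar rises 13 mm and runs back 38 mm to the post (12 mm thick, marble foot 150 x 130 x 18 mm). The stand is fixed; nothing of it is over 16 mm above the seat.
- hook_tip (a point): Top of the hook's upturned free tip: 85 mm from hook_seat along -x and 12 mm above the seat, so a loop must be lifted over it. Axes as hook_seat.
- rack: Draining rack, fixed: white drip tray 340 x 100 mm, floor 6 mm up, 16 mm front lip, and a 6 mm steel rail (top 125 mm above the table) on which the handles lean. Origin on the table under the line of the feet, mid length; y along it, +x to its back. The sieves stand side by side along y, 105 mm apart, in any order, hollow sides to -x.
- cup_a: Glass cup, 72 mm across, 82 mm high, loose, origin under its middle.
- cup_b: The other glass cup, same size, loose, origin under its middle.
- saucer: Melamine saucer, 146 mm across, 17 mm high, loose, origin under its middle.

How it is judged:
By the outcome, as a careful person would: the job done as asked, in the order asked, and still so for the second after the job is handed in, with the robot touching nothing.
It also fails if it takes over 72 s, if anything falls off the work surface, if the arm or the gripper's body presses on something with over 40 N, if the wrist force passes 120 N, or if a joint passes its speed limit or range.

ROBOT

A 7-joint arm with a two-finger parallel gripper is mounted at the origin on the work surface. World frame = base frame: x ahead of the robot, y to its left, z up, the work surface at z = 0. Lengths are in m, angles in rad, forces in N, time in s.
With the tool pointing down it reaches from about 0.4 to 0.9 m from the base axis. Payload 5.5 kg.
Tool frame: the origin (TCP) lies at the very end of the fingers, on their centre line; the grasp point (between the pads) lies 19 mm behind it; z points along the fingers, y is the line along which they close (so a half turn about z gives the same grasp; the last joint's range is limited). The gripper opens to 85 mm and grips with 20 to 120 N. Pads are 22 mm wide; open, the fingers measure 114 mm over their backs; the gripper's body (76 mm by 85 mm) begins 54 mm behind the grasp point. The pads swing forward as they close: fully open they stand 13 mm farther back than shut.
Start: joints at [-1.02, 0.501, -0.427, 1.55, 0.221, 1.138, -0.21], TCP at [0.184, 0.623, 0.231] pointing down, gripper open.
Joint ranges: [-2.88, 2.88], [-0.31, 2.03], [-1.54, 1.56], [0.2, 2.42], [-1.41, 4.55], [0.19, 2.02], [-2.57, 2.57]. Speed limits (rad/s): [2.57, 2.57, 3.14, 3.14, 3.14, 3.14, 3.14].

INTERFACE

Orientations are given as a unit quaternion [x, y, z, w].
In Python, from workcell import robot, snapshot, calibration, finder gives the robot as it stands. The module is installed in compiled form; this text tells all that it offers.
- The arm moves only by the tool move_arm, never from a script. Its argument "targets" is a list of rows, each a list of 5 numbers: the closure, from 0 (fully open) to 1 (shut), then the shift along the tool's x, y, z in mm, then the turn about the tool's z in rad. In form: [[gripper, tx, ty, tz, turn], ...]. A call has 1 to 5 rows; each row shifts and turns the commanded pose from where the row before left it, along the tool's axes as they then stand; what a row does not reach is not made up. A row lasts 1/12 s, in which the tool goes at most 41.7 mm and 7.16 degrees, less where a joint would pass 70% of its speed; a pose out of reach is approached as far as the arm can. A call is refused whole if a number of a shift passes 41.7 or a number of a turn 0.125, either way. A call with a gripper value outside its range is refused whole. The fingers move at their own pace and stop on an object; "force" is the grip in N (left out, the last holds). Time passes only in rows, so rows that do not move let the fingers close. It gives the time, the measured TCP pose, the force, the opening and the grip force at its end, in the units of the state.
- robot.observe(): the state, without advancing time (a new reading comes with each control period).
- snapshot(name): name is "side" or "top" or "wrist"; returns (picture, depth): 384x512x3 uint8, red, green, blue; 384x512 float32, m along the optical axis (not along the pixel's ray), 0 where there is no reading.
- calibration(name): a dict with "K" (3x3 intrinsics, pixels), "T" (4x4, takes a point from camera to world coordinates); the wrist camera has in their place "hand_eye" (4x4, takes a point from camera to tool coordinates, whose origin is the TCP and whose axes are the flange's). Camera axes: x right, y down, z forward; pixel columns grow to the right and rows downward; lengths in m; the calibration is good to about 2 mm. A picture is of the moment at which its call begins: read the wrist's pose just before it. calibration takes no time and is no camera call.
- robot.sign_off(): hands the job in; it is judged then, once.
Trained networks look in the newest picture that a camera, given by its name, has taken for a name from the list of things; names that differ only in an ending like _2 or _b are one class to them, and where a whole thing is asked for, a point or a joint stands for the part that bears it (a point fixed in the world has none). Each returns a list of dicts, best first, with "conf" (0 to 1); they miss things now and then, are a little off and sometimes report something else, mostly with a low value. They report only what shows in the picture. A call takes as long as a camera call.
- finder.trace(camera, thing): "pixels" (384x512 bool, what is visible of it) and "bbox" ([left, top, right, bottom] in pixels, round what is visible of it).
The state is a dict: "clock": time; "joints": joint angles; "qvel": joint speeds; "joint_efforts": joint torques, N m; "eef_pos": TCP position; "tcp_rot": TCP orientation; "contact_force": force on the tool from outside, world axes, zero at the start; "moment": the same for the moment, N m; "gripper_width": opening from 0.0 (shut) to 1.0 (fully open); "gripper_force": force on a finger pad.
Only numpy, scipy, OpenCV 4.12 (cv2) and the standard library are available. Lean on these libraries where they do the work, as an engineer would, in place of code of your own. Each camera call takes 0.05 s, during which the arm holds its last target. There are 200 camera calls.

## Working session

There is one attempt and no reset: what is moved stays moved. The work goes in short steps, Python scripts to look and compute and a tool call to move; the robot and the scene stay as the last step left them, time stands still between calls to the robot, and variables do not carry over. Pictures are saved under pics/ and viewed, at most 10 in all, crops included, and the job is handed in when it is done.

Besides the shell and the picture viewer there is one more tool, called as a command line: name --pt "numbers of a row" for each row, then --argument value for the rest. move_arm: Moves the arm, as the interface text tells. Its arguments: {"type":"object","properties":{"targets":{"type":"array"},"force":{"type":"number"}},"required":["targets"]}

```bash
mkdir -p pics; cat > h.py <<'E'
import numpy as np, cv2
from scipy.spatial.transform import Rotation as R
from workcell import robot, snapshot, calibration, finder
def pts(name, depth, mask=None, T=None):
    c=calibration(name); K=c["K"]
    if T is None: T=c["T"]
    m=(depth>0) if mask is None else (mask&(depth>0))
    v,u=np.nonzero(m); z=depth[v,u]
    P=np.c_[(u-K[0][2])*z/K[0][0],(v-K[1][2])*z/K[1][1],z]
    return P@np.array(T)[:3,:3].T+np.array(T)[:3,3]
def wristT(s):
    T=np.eye(4);T[:3,:3]=R.from_quat(s["tcp_rot"]).as_matrix();T[:3,3]=s["eef_pos"]
    return T@np.array(calibration("wrist")["hand_eye"])
E
python3 - <<'E'
from h import *
np.set_printoptions(precision=3,suppress=True)
s=robot.observe();print(s)
print(R.from_quat(s["tcp_rot"]).as_matrix())
ims=[]
for n in ["side","top"]:
    im,d=snapshot(n); cv2.imwrite(f"/tmp/{n}.png",im[:,:,::-1]); ims.append(im[:,:,::-1]); np.save(f"/tmp/{n}.npy",d)
    print(n,calibration(n))
    for t in ["sieve_large","sieve_medium","sieve_small","large_grip","hook_seat","hook_tip","rack","cup_a","saucer"]:
        for r in finder.trace(n,t)[:2]:
            P=pts(n,d,r["pixels"])
            print(n,t,round(r["conf"],2),r["bbox"],r["pixels"].sum(),np.percentile(P,[5,50,95],axis=0).round(3).tolist() if len(P) else 0)
cv2.imwrite("pics/a.png",ims[0]);cv2.imwrite("pics/b.png",ims[1])
E
```

```text
{'clock': 0.0, 'joints': array([-1.02 ,  0.502, -0.427,  1.551,  0.221,  1.138, -0.21 ]), 'qvel': array([0.   , 0.002, 0.   , 0.   , 0.   , 0.   , 0.   ]), 'joint_efforts': array([  0.001, -56.952,  -5.816, -28.094,   0.011,   0.012,  -0.   ]), 'eef_pos': array([0.184, 0.623, 0.23 ]), 'tcp_rot': array([ 0.143,  0.99 , -0.001, -0.   ]), 'contact_force': array([-0.072, -0.448,  0.129]), 'moment': array([0.005, 0.004, 0.024]), 'gripper_force': 0.0, 'gripper_width': 0.9973086878493079}
[[-0.959  0.284 -0.001]
 [ 0.284  0.959 -0.002]
 [ 0.    -0.002 -1.   ]]
side {'K': array([[402.772,   0.   , 253.977],
       [  0.   , 402.772, 189.405],
       [  0.   ,   0.   ,   1.   ]]), 'T': array([[ 0.751, -0.496,  0.436,  0.135],
       [-0.661, -0.572,  0.486, -0.427],
       [ 0.009, -0.653, -0.757,  0.883],
       [ 0.   ,  0.   ,  0.   ,  1.   ]])}
side sieve_large 0.73 [176.8, 151.7, 199.8, 184.8] 571 [[0.512, 0.238, 0.02], [0.526, 0.292, 0.05], [0.539, 0.322, 0.111]]
side sieve_medium 0.68 [225.7, 171.8, 252.3, 229.1] 505 [[0.526, 0.036, 0.016], [0.537, 0.076, 0.043], [0.549, 0.103, 0.103]]
[... 2024 characters left out ...]
4, 143.4, 361.2, 205.3] 1972 [[0.545, -0.277, 0.011], [0.611, -0.217, 0.017], [0.678, -0.162, 0.262]]
top hook_seat 0.6 [235.8, 189.7, 265.8, 208.6] 285 [[0.524, 0.037, 0.007], [0.535, 0.068, 0.04], [0.548, 0.101, 0.149]]
top hook_tip 0.9 [317.7, 144.6, 364.5, 202.8] 2062 [[0.543, -0.278, 0.009], [0.611, -0.217, 0.017], [0.68, -0.16, 0.261]]
top rack 0.73 [160.8, 177.4, 269.5, 216.5] 2327 [[0.518, 0.021, -0.0], [0.573, 0.163, 0.007], [0.608, 0.327, 0.125]]
top cup_a 0.8 [272.2, 235.4, 291.2, 259.1] 432 [[0.364, -0.056, -0.001], [0.395, -0.03, 0.008], [0.42, -0.001, 0.081]]
top saucer 0.7 [322.9, 241.4, 369.6, 287.4] 1797 [[0.287, -0.284, 0.001], [0.347, -0.226, 0.01], [0.405, -0.166, 0.018]]
```

View pics/a.png

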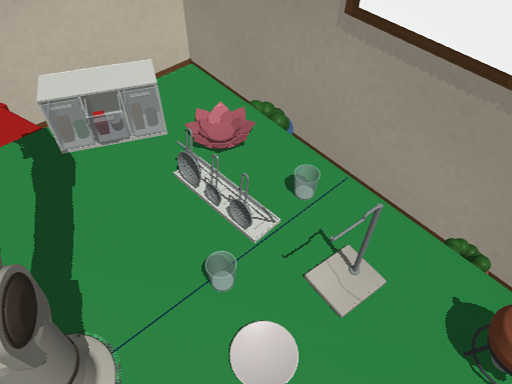

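View pics/b.png

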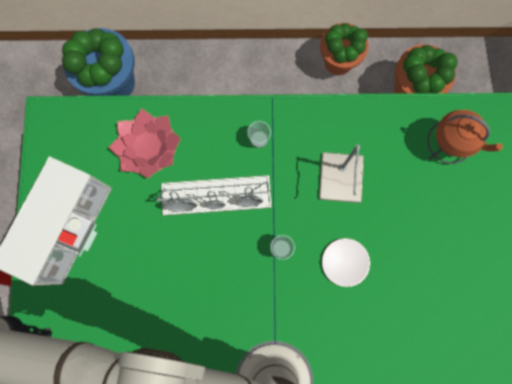

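The rack shows large at left (px 180,203), small in the middle (212,202) and medium at right (248,199). The stand's hook runs from its post (top view 357,147) down to about (355,195), towards the robot. Next I measure the hook and the handles.

```bash
python3 - <<'E'
from h import *
np.set_printoptions(precision=3,suppress=True)
for n in ["side","top"]:
    d=np.load(f"/tmp/{n}.npy"); P=pts(n,d)
    st=P[(abs(P[:,0]-.6)<.2)&(abs(P[:,1]+.22)<.13)&(P[:,2]>.03)&(P[:,2]<.32)]
    hk=st[st[:,2]>.235]; print(n,"stand",len(st),"hook",len(hk))
    i=np.argsort(hk[:,0]); print(hk[i][::max(1,len(i)//25)])
    lo=st[st[:,2]<.22]; print("post",np.median(lo[:,:2],axis=0),len(lo))
    f=P[(abs(P[:,0]-.6)<.1)&(abs(P[:,1]+.22)<.1)&(P[:,2]>.01)&(P[:,2]<.025)]
    print("foot",cv2.minAreaRect(f[:,:2].astype(np.float32)))
    r=P[(abs(P[:,0]-.56)<.1)&(P[:,1]>-.01)&(P[:,1]<.36)&(P[:,2]>.115)&(P[:,2]<.21)]
    rail=r[(r[:,2]<.131)&(r[:,2]>.119)]
    print("railfit x=a*y+b",np.polyfit(rail[:,1],rail[:,0],1),len(rail))
    h=r[r[:,2]>.132]
    for y0 in (.28,.175,.07):
        q=h[abs(h[:,1]-y0)<.04]; print(y0,len(q)); print(q[np.argsort(q[:,2])][::max(1,len(q)//8)])
E
```

```text
side stand 592 hook 285
[[ 0.514 -0.213  0.272]
 [ 0.519 -0.214  0.271]
 [ 0.528 -0.213  0.262]
 [ 0.536 -0.217  0.258]
 [ 0.543 -0.218  0.26 ]
 [ 0.549 -0.217  0.262]
 [ 0.558 -0.214  0.261]
 [ 0.565 -0.219  0.26 ]
 [ 0.574 -0.22   0.263]
 [ 0.58  -0.22   0.26 ]
 [ 0.589 -0.22   0.262]
 [ 0.597 -0.218  0.262]
 [ 0.603 -0.221  0.263]
 [ 0.606 -0.221  0.27 ]
 [ 0.61  -0.222  0.271]
 [ 0.617 -0.223  0.275]
 [ 0.623 -0.221  0.274]
 [ 0.631 -0.224  0.276]
 [ 0.638 -0.226  0.275]
 [ 0.64  -0.223  0.256]
 [ 0.64  -0.228  0.261]
 [ 0.641 -0.221  0.252]
 [ 0.642 -0.227  0.254]
 [ 0.643 -0.228  0.271]
 [ 0.644 -0.23   0.252]
 [ 0.646 -0.228  0.271]]
post [ 0.641 -0.226] 280
foot ((0.614530622959137, -0.22188399732112885), (0.13041552901268005, 0.1513679176568985), 84.82878875732422)
railfit x=a*y+b [-0.065  0.549] 247
0.28 83
[[0.529 0.288 0.132]
 [0.531 0.266 0.144]
 [0.528 0.287 0.152]
 [0.532 0.269 0.162]
 [0.533 0.269 0.169]
 [0.533 0.267 0.177]
 [0.535 0.268 0.185]
 [0.537 0.27  0.193]
 [0.539 0.275 0.199]]
0.175 64
[[0.537 0.163 0.132]
 [0.536 0.165 0.14 ]
 [0.537 0.166 0.145]
 [0.539 0
[... 1012 characters left out ...]
3003), (0.14468784630298615, 0.17661456763744354), 83.24234008789062)
railfit x=a*y+b [-0.065  0.55 ] 208
0.28 39
[[0.528 0.291 0.136]
 [0.527 0.27  0.139]
 [0.528 0.288 0.153]
 [0.529 0.286 0.164]
 [0.533 0.287 0.173]
 [0.533 0.289 0.177]
 [0.534 0.268 0.187]
 [0.535 0.286 0.194]
 [0.535 0.288 0.199]
 [0.537 0.282 0.2  ]]
0.175 32
[[0.53  0.184 0.133]
 [0.535 0.163 0.138]
 [0.533 0.185 0.154]
 [0.54  0.164 0.16 ]
 [0.541 0.166 0.17 ]
 [0.54  0.185 0.177]
 [0.543 0.174 0.179]
 [0.542 0.171 0.181]]
0.07 35
[[0.541 0.077 0.136]
 [0.54  0.08  0.14 ]
 [0.541 0.059 0.149]
 [0.545 0.062 0.163]
 [0.546 0.079 0.171]
 [0.547 0.061 0.18 ]
 [0.549 0.07  0.186]
 [0.551 0.067 0.189]
 [0.551 0.069 0.193]]
```

```bash
cat >> h.py <<'E'
def rows(dst,yaw,step=38,s=None):
    """tool-axis rows from current pose to dst (m), tool then turned so that tool x = -(cos yaw, sin yaw)"""
    s=s or robot.observe(); M=R.from_quat(s["tcp_rot"]).as_matrix()
    d=np.array(dst)-s["eef_pos"]
    t=M.T@d*1000; cur=np.arctan2(-M[1,0],-M[0,0]); turn=-((yaw-cur+np.pi)%(2*np.pi)-np.pi)
    X=-np.array([np.cos(yaw),np.sin(yaw),0]); Z=np.array([0,0,-1.]); Y=np.cross(Z,X)
    print("pos",s["eef_pos"].round(4),"yaw",cur.round(4),"d",d.round(4),"tool mm now",t.round(1),"tool mm after turn",(np.c_[X,Y,Z].T@d*1000).round(1),"turn",round(turn,3),"n",np.linalg.norm(d)*1000/step)
E
python3 - <<'E'
from h import *
d=np.load("/tmp/top.npy");P=pts("top",d)
q=P[(P[:,1]>.38)&(P[:,1]<.9)&(P[:,2]>.05)&(P[:,0]>.1)]
for y in np.arange(.4,.9,.05):
  b=q[abs(q[:,1]-y)<.025]
  print(round(y,2),len(b),np.percentile(b,[1,99],axis=0)[:,[0,2]].round(3).tolist() if len(b) else 0)
rows([.184,.623,.331],.065); rows([.534,.278,.25],.065)
E
```

```text
0.4 1112 [[0.143, 0.689], [0.21, 0.749]]
0.45 944 [[0.138, 0.665], [0.214, 0.728]]
0.5 488 [[0.212, 0.054], [0.588, 0.676]]
0.55 1437 [[0.171, 0.055], [0.607, 0.337]]
0.6 2868 [[0.181, 0.058], [0.625, 0.445]]
0.65 2310 [[0.29, 0.061], [0.619, 0.206]]
0.7 1173 [[0.309, 0.193], [0.521, 0.205]]
0.75 215 [[0.325, 0.192], [0.422, 0.205]]
0.8 0 0
0.85 0 0
pos [0.1845 0.6233 0.2313] yaw -0.2878 d [-0.0005 -0.0003  0.0997] tool mm now [  0.4  -0.4 -99.7] tool mm after turn [  0.5  -0.3 -99.7] turn -0.353 n 2.62311996210951
pos [0.1845 0.6233 0.2313] yaw -0.2878 d [ 0.3495 -0.3453  0.0187] tool mm now [-433.2 -231.9  -18.7] tool mm after turn [-326.4 -367.3  -18.7] turn -0.353 n 12.939039762670996
```

move_arm --pt "0 0 0 -30 -0.118" --pt "0 0 0 -30 -0.118" --pt "0 0 0 -30 -0.117" --pt "0 0 0 0 0"

```text
clock: 1.33
eef_pos: [0.1847, 0.6265, 0.3285]
tcp_rot: [-0.035, 0.999, 0.005, 0.002]
contact_force: [-0.8, 1.1, 0.8]
gripper_width: 0.999
gripper_force: 0.0
```

move_arm --pt "0 -24 -27 0 0" --pt "0 -24 -27 0 0" --pt "0 -24 -27 0 0" --pt "0 -24 -27 0 0" --pt "0 -24 -27 0 0"

```text
clock: 1.75
eef_pos: [0.314, 0.4951, 0.3213]
tcp_rot: [-0.032, 0.999, 0.0, 0.0]
contact_force: [0.6, -0.5, -0.0]
gripper_width: 1.0
gripper_force: 0.0
```

move_arm --pt "0 -24 -27 0 0" --pt "0 -24 -27 0 0" --pt "0 -24 -27 0 0" --pt "0 -24 -27 0 0" --pt "0 0 0 0 0"

```text
clock: 2.17
eef_pos: [0.4233, 0.3872, 0.321]
tcp_rot: [-0.026, 1.0, -0.002, 0.002]
contact_force: [1.4, -2.0, -1.4]
gripper_width: 1.0
gripper_force: 0.0
```

```bash
python3 - <<'E'
from h import *
rows([.534,.278,.30],.065)
E
```

```text
pos [0.4233 0.3872 0.321 ] yaw 0.0523 d [ 0.1107 -0.1092 -0.021 ] tool mm now [-104.7 -114.8   21.8] tool mm after turn [-103.3 -116.2   21. ] turn -0.013 n 4.129283355694286
```

move_arm --pt "0 -26 -29 4 0" --pt "0 -26 -29 4 0" --pt "0 -26 -29 4 0" --pt "0 -26 -29 4 0" --pt "0 0 0 4 0"

```text
clock: 2.58
eef_pos: [0.5341, 0.2767, 0.3005]
tcp_rot: [-0.026, 1.0, -0.002, 0.002]
contact_force: [0.9, -2.0, -0.3]
gripper_width: 0.999
gripper_force: 0.0
```

move_arm --pt "0 0 0 0 0" --pt "0 0 0 0 0" --pt "0 0 0 0 0"

```text
clock: 2.83
eef_pos: [0.5261, 0.2877, 0.3016]
tcp_rot: [-0.034, 0.999, 0.001, -0.0]
contact_force: [0.2, -0.2, -0.1]
gripper_width: 1.001
gripper_force: 0.0
```

```bash
python3 - <<'E'
from h import *
s=robot.observe(); rows([.534,.278,.161],.065,s=s)
im,d=snapshot("wrist"); cv2.imwrite("pics/w1.png",im[:,:,::-1])
P=pts("wrist",d,T=wristT(s))
h=P[(P[:,2]>.135)&(P[:,2]<.21)&(abs(P[:,1]-.28)<.04)&(abs(P[:,0]-.54)<.05)]
print(len(h)); print(h[np.argsort(h[:,2])][::max(1,len(h)//15)].round(4))
r=P[(abs(P[:,0]-.53)<.05)&(P[:,2]>.119)&(P[:,2]<.131)]
print(len(r), np.polyfit(r[:,1],r[:,0],1) if len(r)>10 else 0)
E
```

```text
pos [0.5261 0.2877 0.3016] yaw 0.0675 d [ 0.0079 -0.0097 -0.1406] tool mm now [ -7.3 -10.3 140.5] tool mm after turn [ -7.3 -10.2 140.6] turn 0.003 n 3.7133932336750717
337
[[0.5272 0.2725 0.1352]
 [0.5264 0.2901 0.1429]
 [0.5279 0.2913 0.15  ]
 [0.5297 0.288  0.1566]
 [0.53   0.2902 0.1628]
 [0.5305 0.2891 0.1685]
 [0.5322 0.2882 0.1739]
 [0.5325 0.2924 0.1789]
 [0.5339 0.2924 0.1843]
 [0.5341 0.2923 0.19  ]
 [0.5375 0.2699 0.1934]
 [0.5349 0.2739 0.1971]
 [0.5356 0.2846 0.1988]
 [0.5366 0.277  0.2002]
 [0.5362 0.2789 0.201 ]
 [0.5376 0.28   0.2026]]
2004 [-0.03864561  0.54601093]
```

View pics/w1.png

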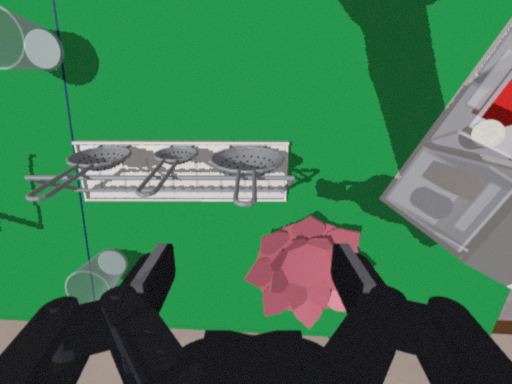

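The wrist picture shows the large sieve's handle at px (245,185), upright, with clear space for both fingers. Descend and grip.

move_arm --pt "0 -7 -8 30 0" --pt "0 0 0 35 0" --pt "0 0 0 35 0" --pt "0 0 0 25 0" --pt "0 0 0 15 0"

```text
clock: 3.3
eef_pos: [0.532, 0.279, 0.1583]
tcp_rot: [-0.034, 0.999, -0.001, -0.002]
contact_force: [0.3, -0.2, 0.3]
gripper_width: 0.998
gripper_force: 0.0
```

move_arm --pt "0 0 0 0 0" --pt "0 0 0 0 0" --pt "0.4 0 0 0 0" --pt "0.5 0 0 0 0"

```text
clock: 3.63
eef_pos: [0.5356, 0.2797, 0.1634]
tcp_rot: [-0.033, 0.999, 0.001, 0.002]
contact_force: [0.9, 0.5, 0.1]
gripper_width: 0.747
gripper_force: 0.0
```

move_arm --pt "1 0 0 0 0" --pt "1 0 0 0 0" --pt "1 0 0 0 0" --pt "1 0 0 0 0" --pt "1 0 0 0 0" --force 50

```text
clock: 4.05
eef_pos: [0.5352, 0.2788, 0.1621]
tcp_rot: [-0.033, 0.999, 0.0, 0.001]
contact_force: [0.1, 0.3, 4.0]
gripper_width: 0.259
gripper_force: 48.8
```

move_arm --pt "1 0 0 0 0" --pt "1 0 0 0 0" --pt "1 0 0 0 0" --pt "1 0 0 0 0"

```text
clock: 4.38
eef_pos: [0.5353, 0.2788, 0.1621]
tcp_rot: [-0.033, 0.999, 0.0, 0.001]
contact_force: [0.3, 0.3, 5.5]
gripper_width: 0.259
gripper_force: 49.0
```

move_arm --pt "1 0 0 -8 0" --pt "1 0 0 -12 0" --pt "1 15 0 -15 0" --pt "1 20 0 -20 0" --pt "1 10 0 -30 0"

```text
clock: 4.8
eef_pos: [0.4859, 0.2743, 0.2448]
tcp_rot: [-0.033, 0.999, -0.001, -0.003]
contact_force: [0.1, -0.1, -1.5]
gripper_width: 0.257
gripper_force: 52.4
```

move_arm --pt "1 0 0 -30 0" --pt "1 0 0 -30 0" --pt "1 0 0 -15 0.05" --pt "1 0 0 0 0.05" --pt "1 0 0 0 0.05"

```text
clock: 5.22
eef_pos: [0.4902, 0.2757, 0.3238]
tcp_rot: [0.044, 0.999, 0.001, 0.001]
contact_force: [-0.3, -0.3, -1.9]
gripper_width: 0.258
gripper_force: 52.5
```

```bash
python3 - <<'E'
from h import *
s=robot.observe(); rows([.486,-.211,.32],-.085,s=s);print(s["gripper_width"])
E
```

```text
pos [0.4902 0.2757 0.3238] yaw -0.0872 d [-0.0042 -0.4867 -0.0038] tool mm now [ -38.2 -485.2    3.2] tool mm after turn [ -37.2 -485.3    3.8] turn -0.002 n 12.808349010452769
0.25808061254643866
```

move_arm --pt "1 0 -12 0 0" --pt "1 -2 -25 0 0" --pt "1 -3 -34 0 0" --pt "1 -3 -34 0 0" --pt "1 -3 -34 0 0"

```text
clock: 5.63
eef_pos: [0.488, 0.1336, 0.3213]
tcp_rot: [0.041, 0.999, -0.0, -0.0]
contact_force: [0.2, 0.1, -0.3]
gripper_width: 0.26
gripper_force: 52.5
```

move_arm --pt "1 -3 -34 0 0" --pt "1 -3 -34 0 0" --pt "1 -3 -34 0 0" --pt "1 -3 -34 0 0" --pt "1 -3 -34 0 0"

```text
clock: 6.05
eef_pos: [0.4882, -0.0371, 0.3215]
tcp_rot: [0.042, 0.999, -0.0, -0.0]
contact_force: [1.0, 0.7, -0.9]
gripper_width: 0.259
gripper_force: 52.5
```

move_arm --pt "1 -3 -34 0 0" --pt "1 -3 -34 0 0" --pt "1 -3 -34 0 0" --pt "1 -3 -25 0 0" --pt "1 -2 -18 0 0"

```text
clock: 6.47
eef_pos: [0.4893, -0.1844, 0.3214]
tcp_rot: [0.044, 0.999, -0.0, -0.001]
contact_force: [0.5, 0.2, -0.7]
gripper_width: 0.262
gripper_force: 52.5
```

move_arm --pt "1 0 0 0 0" --pt "1 0 0 0 0" --pt "1 0 0 0 0" --pt "1 0 0 0 0" --pt "1 0 0 0 0"

```text
clock: 6.88
eef_pos: [0.4912, -0.179, 0.3214]
tcp_rot: [0.041, 0.999, 0.0, -0.0]
contact_force: [0.4, 0.3, -1.2]
gripper_width: 0.263
gripper_force: 52.5
```

```bash
python3 - <<'E'
from h import *
s=robot.observe(); rows([.486,-.211,.255],-.085,s=s);print(s["gripper_width"])
im,d=snapshot("wrist"); P=pts("wrist",d,T=wristT(s)); cv2.imwrite("pics/w2.png",im[:,:,::-1])
h=P[(P[:,2]>.25)&(P[:,2]<.285)&(abs(P[:,1]+.22)<.05)&(P[:,0]>.5)&(P[:,0]<.68)]
print(len(h)); print(h[np.argsort(h[:,0])][::max(1,len(h)//20)].round(4))
for n in("side","top"):
  im,d=snapshot(n); P=pts(n,d); cv2.imwrite(f"pics/{n}2.png",im[:,:,::-1])
  h=P[(P[:,2]>.13)&(P[:,2]<.36)&(abs(P[:,1]+.21)<.06)&(P[:,0]<.51)&(P[:,0]>.42)]
  r=finder.trace(n,"sieve_large")
  if r:
    q=pts(n,d,r[0]["pixels"]);print(n,r[0]["conf"],np.percentile(q,[2,50,98],axis=0).round(3)); print(q[np.argsort(q[:,2])][::max(1,len(q)//12)].round(3))
E
```

```text
pos [ 0.4912 -0.179   0.3214] yaw -0.0823 d [-0.0052 -0.032  -0.0664] tool mm now [  2.6 -32.3  66.3] tool mm after turn [  2.5 -32.3  66.4] turn 0.003 n 1.9435565562940702
0.26298608614651847
0
[]
side 0.57 [[ 0.466 -0.225 -0.002]
 [ 0.484 -0.172  0.208]
 [ 0.586 -0.089  0.305]]
[[ 0.552 -0.11  -0.005]
 [ 0.464 -0.206  0.17 ]
 [ 0.473 -0.198  0.184]
 [ 0.481 -0.18   0.19 ]
 [ 0.485 -0.194  0.196]
 [ 0.488 -0.156  0.202]
 [ 0.494 -0.182  0.208]
 [ 0.485 -0.208  0.214]
 [ 0.484 -0.138  0.222]
 [ 0.471 -0.228  0.23 ]
 [ 0.493 -0.154  0.244]
 [ 0.483 -0.165  0.272]
 [ 0.492 -0.172  0.322]]
top 0.64 [[ 0.465 -0.194  0.168]
 [ 0.48  -0.166  0.196]
 [ 0.492 -0.135  0.279]]
[[ 0.466 -0.191  0.163]
 [ 0.469 -0.172  0.18 ]
 [ 0.472 -0.177  0.183]
 [ 0.474 -0.188  0.186]
 [ 0.474 -0.146  0.19 ]
 [ 0.479 -0.192  0.192]
 [ 0.481 -0.184  0.196]
 [ 0.486 -0.188  0.2  ]
 [ 0.48  -0.144  0.205]
 [ 0.497 -0.163  0.243]
 [ 0.486 -0.153  0.26 ]
 [ 0.485 -0.156  0.271]]
```

View pics/w2.png

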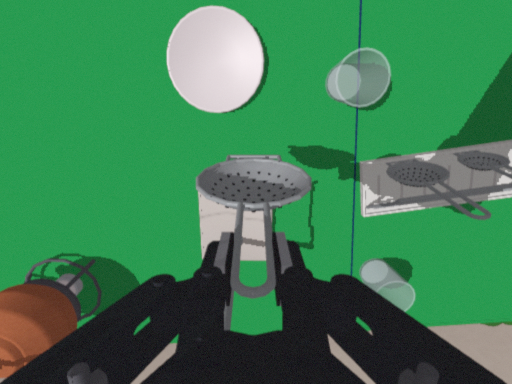

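Wrist picture: the large sieve is held upright, its bowl at (255,185) and its loop at (252,285), with the hollow side facing the robot. Now align in front of the tip and compare loop and hook in the same picture.

move_arm --pt "1 3 -12 12 0" --pt "1 0 -12 20 0" --pt "1 0 -8 20 0" --pt "1 0 0 14 0"

```text
clock: 7.47
eef_pos: [0.4844, -0.2139, 0.2538]
tcp_rot: [0.044, 0.999, -0.0, -0.001]
contact_force: [-0.2, -0.0, -2.4]
gripper_width: 0.262
gripper_force: 52.5
```

move_arm --pt "1 0 0 0 0" --pt "1 0 0 0 0" --pt "1 0 0 0 0" --pt "1 0 0 0 0"

```text
clock: 7.8
eef_pos: [0.4865, -0.2118, 0.2567]
tcp_rot: [0.042, 0.999, -0.0, 0.001]
contact_force: [-0.8, 0.4, -1.0]
gripper_width: 0.262
gripper_force: 52.4
```

```bash
cat >> h.py <<'E'
YH=-.085; U=np.array([np.cos(YH),np.sin(YH)]); V=np.array([-U[1],U[0]]); S=np.array([.601,-.2205])
def hookc(P): # world -> hook coords: s along hook, t across, z
    q=P[:,:2]-S; return np.c_[q@U,q@V,P[:,2]]
def check(zlo,zhi,smin,smax,tag):
    s=robot.observe(); rows([*(S-.115*U),.255],YH,s=s)
    print("tcp hook coords",(hookc(np.array([s["eef_pos"]]))*1000).round(1),s["gripper_width"],s["contact_force"].round(1))
    for n in("side","top"):
        im,d=snapshot(n); cv2.imwrite(f"pics/{n}_{tag}.png",im[:,:,::-1]); P=hookc(pts(n,d))
        hk=P[(P[:,0]>-.08)&(P[:,0]<0)&(abs(P[:,1])<.012)&(P[:,2]>.25)&(P[:,2]<.275)]
        w=P[(P[:,0]>smin)&(P[:,0]<smax)&(abs(P[:,1])<.03)&(P[:,2]>zlo)&(P[:,2]<zhi)]
        print(n,"hook t mm",np.median(hk[:,1])*1e3 if len(hk) else 0,len(hk),"slope",np.polyfit(hk[:,0],hk[:,1],1) if len(hk)>20 else 0)
        print("handle n",len(w),"t percentiles",(np.percentile(w[:,1],[2,10,30,50,70,90,98])*1e3).round(1) if len(w) else 0,"s",(np.median(w[:,0])*1e3).round(1) if len(w) else 0)
E
python3 -c "
from h import *
check(.195,.235,-.15,-.09,'3')"
```

```text
pos [ 0.4865 -0.2118  0.2567] yaw -0.084 d [-0.0001  0.0011 -0.0017] tool mm now [0.2 1.1 1.7] tool mm after turn [0.2 1.1 1.7] turn 0.001 n 0.05230613318080197
tcp hook coords [[-114.8   -1.1  256.7]] 0.2617342400685435 [-0.8  0.4 -1. ]
side hook t mm -0.5856418547356239 47 slope [-0.00702204 -0.00038098]
handle n 116 t percentiles [-28.1 -22.2 -13.5  -5.4   5.8  17.7  26.7] s -122.9
top hook t mm 1.781342296572211 51 slope [-0.01938093  0.00100603]
handle n 49 t percentiles [-14.9  -8.8  -0.6   9.8  16.6  23.2  27.8] s -123.7
```

```bash
sed -i 's/print("handle n".*/w=w[np.argsort(w[:,1])]; print("handle",len(w)); print((w[::max(1,len(w)\/\/14)]*1e3).round(1).tolist())/' h.py
python3 -c "
from h import *
check(.218,.25,-.15,-.09,'4')"
```

```text
pos [ 0.4863 -0.2119  0.2565] yaw -0.0842 d [ 0.0001  0.0011 -0.0015] tool mm now [-0.   1.1  1.5] tool mm after turn [-0.   1.1  1.5] turn 0.001 n 0.04924883913854273
tcp hook coords [[-115.    -1.1  256.5]] 0.25385300575687775 [-0.3 -0.2 -1.2]
side hook t mm -0.3448532208305006 49 slope [ 0.0052875  -0.00018828]
handle 55
[[-119.9, -15.1, 241.4], [-121.1, -14.4, 238.1], [-121.3, -14.0, 226.9], [-119.0, -13.4, 231.1], [-121.2, -12.9, 232.6], [-121.9, -12.3, 225.2], [-122.7, -11.7, 232.5], [-122.8, -11.3, 221.0], [-122.5, -10.5, 223.3], [-119.2, 5.1, 227.7], [-119.3, 5.2, 245.1], [-121.2, 5.8, 228.7], [-122.0, 6.0, 218.3], [-119.7, 6.2, 237.2], [-118.8, 6.6, 249.8], [-120.2, 6.8, 244.0], [-123.4, 7.7, 221.0], [-120.6, 8.2, 239.0], [-122.3, 9.0, 221.9]]
top hook t mm 1.50942353297318 53 slope [-0.01286786  0.00118122]
handle 3
[[-125.3, -10.6, 218.1], [-124.7, 6.7, 224.1], [-124.9, 9.3, 223.5]]
```

```bash
python3 -c "
import cv2
a=cv2.imread('pics/side_4.png')[150:310,230:400];b=cv2.imread('pics/top_4.png')[120:240,290:390]
a=cv2.resize(a,(510,480),interpolation=3);b=cv2.resize(b,(286,343))
c=cv2.copyMakeBorder(b,0,137,0,0,0);cv2.imwrite('pics/v3.png',cv2.hconcat([a,c]))"
```

```text
(no output)
```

View pics/v3.png

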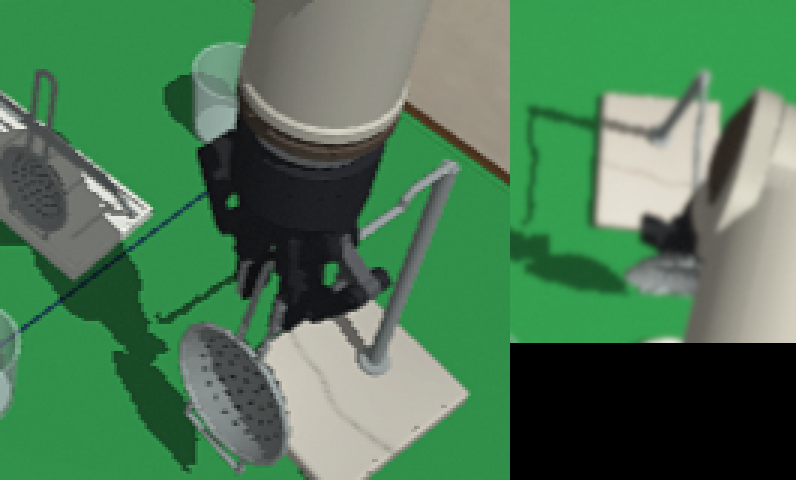

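The view shows the loop in front of the hook tip, and the numbers put the handle about 2.5 mm too far to -t. Correct this and thread the loop on, with force checks.

move_arm --pt "1 0 2.5 1 0" --pt "1 0 0 0 0" --pt "1 -10 0 0 0" --pt "1 -14 0 0 0" --pt "1 -14 0 0 0"

```text
clock: 8.42
eef_pos: [0.5247, -0.2128, 0.2545]
tcp_rot: [0.042, 0.999, -0.0, 0.0]
contact_force: [0.6, -0.7, -0.5]
gripper_width: 0.261
gripper_force: 52.5
```

move_arm --pt "1 0 0 0 0" --pt "1 0 0 0 0"

```text
clock: 8.58
eef_pos: [0.5243, -0.2125, 0.2539]
tcp_rot: [0.042, 0.999, 0.0, -0.0]
contact_force: [0.4, 0.1, -2.3]
gripper_width: 0.261
gripper_force: 52.5
```

```bash
python3 -c "
from h import *
check(.218,.25,-.11,-.04,'5')"
```

```text
pos [ 0.5243 -0.2125  0.2539] yaw -0.084 d [-0.0379  0.0017  0.0011] tool mm now [37.9 -1.5 -1.1] tool mm after turn [37.9 -1.5 -1.1] turn 0.001 n 0.9980286882083744
tcp hook coords [[-77.1   1.5 253.9]] 0.26053054210098325 [ 0.4  0.1 -2.3]
side hook t mm 8.604857863708324 43 slope [-0.17919055 -0.00656564]
handle 52
[[-81.9, -11.7, 231.6], [-83.9, -11.3, 218.7], [-82.0, -10.9, 223.5], [-82.1, -10.6, 237.3], [-83.3, -10.2, 220.2], [-83.4, -9.7, 223.3], [-82.6, -9.1, 246.3], [-83.8, -8.7, 229.5], [-84.3, -7.5, 224.8], [-82.4, 7.6, 221.4], [-80.8, 7.8, 240.6], [-79.7, 8.1, 249.4], [-80.3, 8.6, 228.8], [-80.8, 9.0, 245.9], [-83.1, 9.4, 233.8], [-81.1, 10.3, 241.2], [-81.4, 11.3, 247.0], [-81.9, 11.4, 237.1]]
top hook t mm 2.285780575729863 11 slope 0
handle 7
[[-87.8, -8.0, 222.7], [-86.8, -6.1, 232.6], [-87.4, -6.0, 218.8], [-84.1, -6.0, 232.7], [-86.3, 8.2, 222.3], [-87.1, 11.5, 225.7], [-86.1, 13.1, 219.0]]
```

move_arm --pt "1 -15 0 0 0" --pt "1 -17 0 0 0" --pt "1 -17 0 0 0" --pt "1 -12 0 0 0" --pt "1 -4 0 0 0"

```text
clock: 9.1
eef_pos: [0.5894, -0.218, 0.2541]
tcp_rot: [0.042, 0.999, 0.0, 0.0]
contact_force: [0.5, 0.6, -1.3]
gripper_width: 0.26
gripper_force: 52.5
```

move_arm --pt "1 0 0 0 0" --pt "1 0 0 10 0" --pt "1 0 0 10 0" --pt "1 0 0 2 0" --pt "1 0 0 0 0"

```text
clock: 9.52
eef_pos: [0.5866, -0.2179, 0.2305]
tcp_rot: [0.043, 0.999, 0.0, -0.002]
contact_force: [-0.1, -0.1, -1.6]
gripper_width: 0.257
gripper_force: 52.5
```

move_arm --pt "1 0 0 2 0" --pt "1 0 0 0 0"

```text
clock: 9.68
eef_pos: [0.5881, -0.2182, 0.2301]
tcp_rot: [0.042, 0.999, 0.0, -0.0]
contact_force: [-0.6, 0.4, -0.9]
gripper_width: 0.258
gripper_force: 52.5
```

move_arm --pt "1 0 0 1.5 0" --pt "1 0 0 0 0" --pt "1 0 0 0 0"

```text
clock: 9.93
eef_pos: [0.5886, -0.2183, 0.2292]
tcp_rot: [0.042, 0.999, -0.0, 0.0]
contact_force: [0.1, 0.2, -0.5]
gripper_width: 0.257
gripper_force: 52.5
```

move_arm --pt "1 0 0 1.5 0" --pt "1 0 0 0 0" --pt "1 0 0 0 0"

```text
clock: 10.18
eef_pos: [0.5888, -0.2184, 0.2287]
tcp_rot: [0.042, 0.999, -0.0, 0.001]
contact_force: [-3.0, -0.5, 5.3]
gripper_width: 0.257
gripper_force: 53.3
```

move_arm --pt "0.68 0 0 0 0" --pt "0.6 0 0 0 0" --pt "0.4 0 0 0 0" --pt "0.3 0 0 0 0" --pt "0.3 0 0 0 0"

```text
clock: 10.6
eef_pos: [0.5882, -0.2181, 0.227]
tcp_rot: [0.042, 0.999, 0.0, -0.0]
contact_force: [0.2, 0.4, 1.1]
gripper_width: 0.699
gripper_force: 0.0
```

move_arm --pt "0.3 0 0 -20 0" --pt "0.2 0 0 -30 0" --pt "0 0 0 -35 0" --pt "0 0 0 -15 0" --pt "0 0 0 0 0"

```text
clock: 11.02
eef_pos: [0.5907, -0.219, 0.3325]
tcp_rot: [0.042, 0.999, -0.001, 0.004]
contact_force: [0.4, -0.1, 1.3]
gripper_width: 1.001
gripper_force: 0.0
```

```bash
python3 - <<'E'
from h import *
s=robot.observe(); rows([.546,.069,.30],.065,s=s)
for n in ("side","top"):
  im,d=snapshot(n); cv2.imwrite(f"pics/{n}_6.png",im[:,:,::-1])
  P=pts(n,d)
  for y0 in (.175,.07):
    q=P[(abs(P[:,0]-.54)<.03)&(abs(P[:,1]-y0)<.04)&(P[:,2]>.135)&(P[:,2]<.2)]; print(n,y0,len(q),q.max(0).round(3) if len(q) else 0, np.median(q,0).round(3) if len(q) else 0)
  if n=="side":
    H=hookc(P); q=H[(abs(H[:,0]+.01)<.06)&(abs(H[:,1])<.07)&(H[:,2]>.06)&(H[:,2]<.275)]
    for z in np.arange(.07,.28,.02):
      b=q[abs(q[:,2]-z)<.01]; print(round(z,2),len(b),(np.percentile(b[:,:2],[2,50,98],axis=0)*1e3).round(0).tolist() if len(b) else 0)
a=cv2.imread('pics/side_6.png')[130:310,200:440];cv2.imwrite('pics/v4.png',cv2.resize(a,(720,540),interpolation=3))
E
```

```text
pos [ 0.5907 -0.219   0.3325] yaw -0.0849 d [-0.0447  0.288  -0.0325] tool mm now [ 69.2 283.3  31.4] tool mm after turn [ 25.9 290.3  32.5] turn -0.15 n 7.717861740048556
side 0.175 59 [0.546 0.186 0.18 ] [0.539 0.172 0.159]
side 0.07 78 [0.552 0.08  0.19 ] [0.546 0.066 0.165]
0.07 58 [[-36.0, -28.0], [-31.0, -1.0], [46.0, 28.0]]
0.09 278 [[-32.0, -30.0], [-24.0, 0.0], [41.0, 31.0]]
0.11 386 [[-30.0, -42.0], [-14.0, 2.0], [41.0, 44.0]]
0.13 315 [[-28.0, -48.0], [-7.0, 3.0], [42.0, 48.0]]
0.15 178 [[-26.0, -48.0], [-7.0, 6.0], [42.0, 48.0]]
0.17 92 [[-23.0, -39.0], [-17.0, -5.0], [44.0, 30.0]]
0.19 89 [[-21.0, -13.0], [-17.0, -1.0], [44.0, 16.0]]
0.21 72 [[-19.0, -12.0], [38.0, -3.0], [45.0, 11.0]]
0.23 70 [[-15.0, -12.0], [39.0, -4.0], [45.0, 9.0]]
0.25 91 [[-61.0, -12.0], [-10.0, -2.0], [44.0, 10.0]]
0.27 203 [[-67.0, -8.0], [-2.0, -1.0], [48.0, 6.0]]
top 0.175 27 [0.544 0.187 0.186] [0.539 0.173 0.174]
top 0.07 32 [0.552 0.082 0.192] [0.546 0.068 0.175]
```

View pics/v4.png

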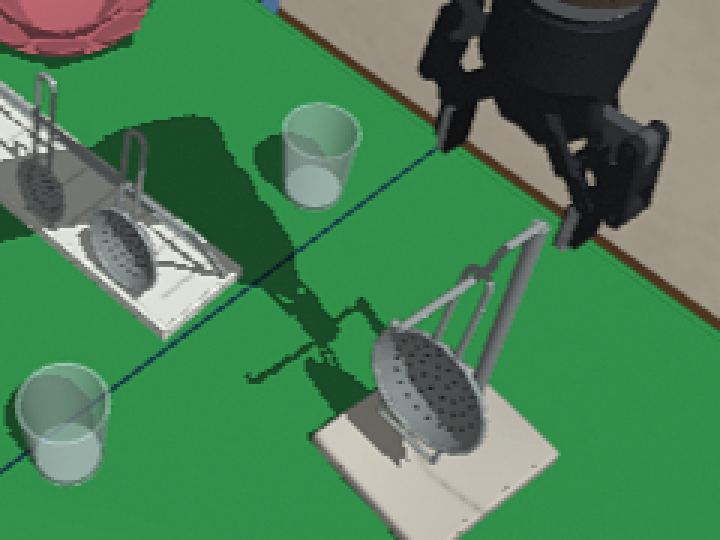

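The large sieve hangs on the hook near its rear end (crop px 480,270), hollow side to the tip. Cups and saucer are untouched. Next is the medium one.

move_arm --pt "0 4 12 0 -0.05" --pt "0 4 24 0 -0.05" --pt "0 2 34 0 -0.05" --pt "0 2 34 0 0" --pt "0 2 34 0 0"

```text
clock: 11.53
eef_pos: [0.5698, -0.0789, 0.3249]
tcp_rot: [-0.032, 0.999, 0.0, -0.002]
contact_force: [0.9, 0.2, -0.1]
gripper_width: 1.0
gripper_force: 0.0
```

move_arm --pt "0 3 34 5 0" --pt "0 3 34 10 0" --pt "0 3 34 10 0" --pt "0 2 28 10 0" --pt "0 1 15 10 0"

```text
clock: 11.95
eef_pos: [0.5476, 0.0685, 0.28]
tcp_rot: [-0.035, 0.999, 0.001, -0.002]
contact_force: [0.6, 0.2, 0.6]
gripper_width: 1.0
gripper_force: 0.0
```

move_arm --pt "0 0 0 0 0" --pt "0 0 0 0 0" --pt "0 0 0 0 0" --pt "0 0 0 0 0"

```text
clock: 12.28
eef_pos: [0.5502, 0.0616, 0.2823]
tcp_rot: [-0.031, 1.0, -0.0, -0.0]
contact_force: [1.1, -0.1, -0.2]
gripper_width: 1.0
gripper_force: 0.0
```

```bash
python3 - <<'E'
from h import *
rows([.547,.069,.152],.065)
E
```

```text
pos [0.5502 0.0616 0.2823] yaw 0.0624 d [-0.0032  0.0074 -0.1303] tool mm now [  2.8   7.7 130.3] tool mm after turn [  2.7   7.6 130.3] turn -0.003 n 3.434609106048106
```

move_arm --pt "0 3 7.5 15 -0.003" --pt "0 0 0 35 0" --pt "0 0 0 35 0" --pt "0 0 0 30 0" --pt "0 0 0 15 0"

```text
clock: 12.7
eef_pos: [0.5446, 0.0687, 0.1489]
tcp_rot: [-0.033, 0.999, -0.001, -0.002]
contact_force: [-1.4, -0.6, -0.7]
gripper_width: 1.002
gripper_force: 0.0
```

move_arm --pt "0 0 0 0 0" --pt "0.3 0 0 0 0" --pt "0.4 0 0 0 0" --pt "0.5 0 0 0 0"

```text
clock: 13.03
eef_pos: [0.5481, 0.0707, 0.1543]
tcp_rot: [-0.034, 0.999, 0.0, 0.002]
contact_force: [0.3, 0.1, 0.8]
gripper_width: 0.603
gripper_force: 0.0
```

move_arm --pt "1 0 0 0 0" --pt "1 0 0 0 0" --pt "1 0 0 0 0" --pt "1 0 0 0 0" --pt "1 0 0 0 0" --force 50

```text
clock: 13.45
eef_pos: [0.5475, 0.0711, 0.1536]
tcp_rot: [-0.034, 0.999, 0.0, 0.001]
contact_force: [-0.3, -1.4, 6.5]
gripper_width: 0.257
gripper_force: 48.8
```

move_arm --pt "1 0 0 0 0" --pt "1 0 0 0 0"

```text
clock: 13.62
eef_pos: [0.5474, 0.0711, 0.1536]
tcp_rot: [-0.034, 0.999, 0.0, 0.001]
contact_force: [-1.0, -1.4, 6.2]
gripper_width: 0.262
gripper_force: 48.8
```

move_arm --pt "1 0 0 -8 0" --pt "1 0 0 -12 0" --pt "1 15 0 -15 0" --pt "1 20 0 -20 0" --pt "1 10 0 -30 0"

```text
clock: 14.03
eef_pos: [0.4975, 0.0676, 0.2363]
tcp_rot: [-0.034, 0.999, -0.0, -0.003]
contact_force: [0.2, 0.2, -0.6]
gripper_width: 0.257
gripper_force: 49.0
```

move_arm --pt "1 0 0 -30 0" --pt "1 0 0 -30 0" --pt "1 0 0 -20 0.05" --pt "1 0 0 0 0.05" --pt "1 0 0 0 0.05"

```text
clock: 14.45
eef_pos: [0.5021, 0.0682, 0.3202]
tcp_rot: [0.042, 0.999, 0.0, 0.002]
contact_force: [-0.2, -0.2, -1.7]
gripper_width: 0.257
gripper_force: 49.1
```

```bash
python3 - <<'E'
from h import *
s=robot.observe(); rows([.4865,-.2092,.31],-.085,s=s);print(s["gripper_width"])
E
```

```text
pos [0.5021 0.0682 0.3202] yaw -0.084 d [-0.0156 -0.2774 -0.0102] tool mm now [  -7.7 -277.8   10. ] tool mm after turn [  -8.  -277.8   10.2] turn 0.001 n 7.317330759033934
0.2573017126238405
```

move_arm --pt "1 0 -15 0 0" --pt "1 -1 -30 0 0" --pt "1 -1 -34 0 0" --pt "1 -1 -34 0 0" --pt "1 -1 -34 0 0"

```text
clock: 14.87
eef_pos: [0.4928, -0.0799, 0.3182]
tcp_rot: [0.04, 0.999, 0.0, 0.0]
contact_force: [0.5, 0.0, -0.8]
gripper_width: 0.26
gripper_force: 49.1
```

move_arm --pt "1 -1 -34 2 0" --pt "1 -1 -34 8 0" --pt "1 -1 -30 10 0" --pt "1 -1 -20 10 0" --pt "1 0 -13 10 0"

```text
clock: 15.28
eef_pos: [0.4858, -0.213, 0.2778]
tcp_rot: [0.043, 0.999, -0.0, 0.0]
contact_force: [0.4, 0.6, -0.6]
gripper_width: 0.257
gripper_force: 49.1
```

move_arm --pt "1 0 0 10 0" --pt "1 0 0 10 0" --pt "1 0 0 4 0" --pt "1 0 0 0 0" --pt "1 0 0 0 0"

```text
clock: 15.7
eef_pos: [0.4871, -0.2082, 0.2534]
tcp_rot: [0.04, 0.999, 0.0, -0.0]
contact_force: [-0.2, 0.2, -0.1]
gripper_width: 0.256
gripper_force: 49.1
```

```bash
python3 -c "
from h import *
check(.218,.25,-.15,-.09,'7')"
```

```text
pos [ 0.4871 -0.2082  0.2534] yaw -0.0794 d [-0.0007 -0.0025  0.0016] tool mm now [ 0.5 -2.6 -1.6] tool mm after turn [ 0.5 -2.6 -1.6] turn 0.006 n 0.08084348144567474
tcp hook coords [[-114.5    2.6  253.4]] 0.25551607114482416 [-0.2  0.2 -0.1]
side hook t mm -1.2562490683186573 95 slope [-0.01090354 -0.00110281]
handle 53
[[-118.6, -10.9, 241.4], [-121.5, -10.3, 218.4], [-119.5, -10.0, 237.6], [-121.4, -9.7, 221.1], [-120.1, -9.4, 244.4], [-121.9, -9.0, 227.8], [-123.0, -8.1, 224.2], [-119.0, -7.5, 233.7], [-121.8, 7.6, 226.8], [-119.4, 8.2, 230.9], [-122.0, 8.8, 218.2], [-121.3, 9.0, 231.6], [-119.4, 9.2, 236.6], [-119.7, 9.5, 239.9], [-119.6, 10.0, 242.6], [-121.4, 10.7, 225.8], [-119.0, 11.0, 244.2], [-118.6, 11.8, 246.3]]
top hook t mm 2.1319134452923585 64 slope [0.00431388 0.00208009]
handle 3
[[-122.7, 10.1, 227.3], [-124.4, 11.3, 218.9], [-122.6, 12.4, 225.4]]
```

move_arm --pt "1 0 -1.2 0 0.005" --pt "1 -6 0 0 0" --pt "1 -14 0 0 0" --pt "1 -18 0 0 0" --pt "1 -18 0 0 0"

```text
clock: 16.22
eef_pos: [0.5436, -0.216, 0.2538]
tcp_rot: [0.044, 0.999, -0.0, 0.0]
contact_force: [1.3, 0.2, -1.3]
gripper_width: 0.262
gripper_force: 49.1
```

move_arm --pt "1 -16 0 0 0" --pt "1 -8 0 0 0" --pt "1 0 0 0 0" --pt "1 0 0 0 0"

```text
clock: 16.55
eef_pos: [0.5661, -0.2179, 0.253]
tcp_rot: [0.043, 0.999, 0.0, -0.001]
contact_force: [0.5, 0.6, -0.9]
gripper_width: 0.257
gripper_force: 49.1
```

move_arm --pt "1 0 0 10 0" --pt "1 0 0 9 0" --pt "1 0 0 0 0" --pt "1 0 0 0 0"

```text
clock: 16.88
eef_pos: [0.565, -0.2177, 0.2331]
tcp_rot: [0.044, 0.999, 0.0, -0.001]
contact_force: [0.1, 0.5, -1.7]
gripper_width: 0.254
gripper_force: 49.1
```

move_arm --pt "1 0 0 2 0" --pt "1 0 0 0 0" --pt "1 0 0 0 0"

```text
clock: 17.13
eef_pos: [0.5664, -0.218, 0.2325]
tcp_rot: [0.043, 0.999, -0.0, 0.0]
contact_force: [-0.9, 0.1, -0.4]
gripper_width: 0.263
gripper_force: 49.1
```

```bash
python3 -c "
from h import *
check(.2,.235,-.15,-.02,'8')"
```

```text
pos [ 0.5664 -0.218   0.2325] yaw -0.0868 d [-0.08    0.0073  0.0225] tool mm now [ 80.3   0.3 -22.5] tool mm after turn [ 80.3   0.4 -22.5] turn -0.002 n 2.195176840589339
tcp hook coords [[-34.7  -0.4 232.5]] 0.263353276421621 [-0.9  0.1 -0.4]
side hook t mm 2.4218289594623523 143 slope [0.19372404 0.01294753]
handle 55
[[-42.1, -19.4, 232.3], [-38.9, -14.2, 219.4], [-42.3, -13.5, 203.5], [-41.1, -12.8, 212.5], [-41.4, -12.3, 204.8], [-40.2, -11.6, 213.7], [-38.7, -10.7, 221.8], [-39.9, -10.0, 218.5], [-40.0, 4.6, 211.3], [-37.0, 5.6, 225.1], [-37.9, 5.8, 218.6], [-35.9, 6.1, 233.9], [-39.1, 6.6, 215.2], [-40.0, 6.7, 219.5], [-40.9, 6.9, 212.8], [-40.6, 7.9, 204.2], [-38.3, 8.2, 230.1], [-42.3, 8.5, 201.4], [-37.2, 10.4, 223.0]]
top hook t mm 3.4125961231540063 3 slope 0
handle 4
[[-43.7, 6.8, 202.7], [-43.1, 8.7, 213.2], [-43.6, 9.3, 201.2], [-42.0, 10.4, 207.3]]
```

Handle centred around the bar. Lower to contact.

move_arm --pt "1 0 1 2 0" --pt "1 0 0 0 0" --pt "1 0 0 0 0"

```text
clock: 17.48
eef_pos: [0.5667, -0.217, 0.2306]
tcp_rot: [0.043, 0.999, -0.0, 0.0]
contact_force: [0.4, -0.4, 1.7]
gripper_width: 0.263
gripper_force: 49.6
```

move_arm --pt "1 0 0 1.5 0" --pt "1 0 0 0 0" --pt "1 0 0 0 0"

```text
clock: 17.73
eef_pos: [0.567, -0.217, 0.2302]
tcp_rot: [0.043, 0.999, -0.0, 0.001]
contact_force: [-1.4, 1.0, 6.6]
gripper_width: 0.258
gripper_force: 50.1
```

move_arm --pt "0.68 0 0 0 0" --pt "0.6 0 0 0 0" --pt "0.4 0 0 0 0" --pt "0.3 0 0 0 0" --pt "0.3 0 0 0 0"

```text
clock: 18.15
eef_pos: [0.5663, -0.2169, 0.2284]
tcp_rot: [0.043, 0.999, 0.0, -0.0]
contact_force: [-0.3, 0.3, 0.2]
gripper_width: 0.7
gripper_force: 0.0
```

move_arm --pt "0.3 0 0 -20 0" --pt "0.2 0 0 -30 0" --pt "0 0 0 -35 0" --pt "0 0 0 -15 0" --pt "0 0 0 0 0"

```text
clock: 18.57
eef_pos: [0.5687, -0.2178, 0.3338]
tcp_rot: [0.043, 0.999, -0.001, 0.004]
contact_force: [0.1, -0.0, -0.6]
gripper_width: 1.0
gripper_force: 0.0
```

```bash
python3 - <<'E'
from h import *
s=robot.observe(); rows([.540,.1735,.27],.065,s=s)
im,d=snapshot("side"); cv2.imwrite("pics/side_9.png",im[:,:,::-1])
a=im[130:310,200:440,::-1];cv2.imwrite('pics/v5.png',cv2.resize(a,(720,540),interpolation=3))
E
```

```text
pos [ 0.5687 -0.2178  0.3338] yaw -0.0869 d [-0.0287  0.3913 -0.0638] tool mm now [ 63.1 387.5  62.6] tool mm after turn [  3.2 392.4  63.8] turn -0.152 n 10.46174553550532
```

View pics/v5.png

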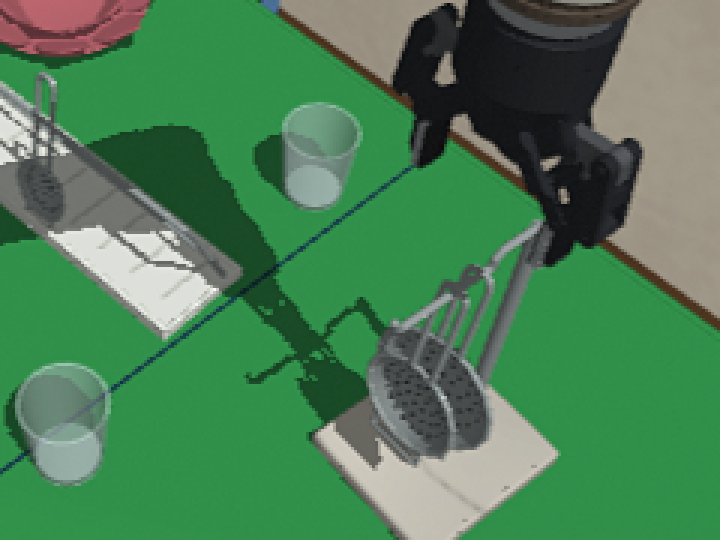

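Both hang in order on the hook, the medium in front of the large. Now the small one.

move_arm --pt "0 3 12 0 -0.05" --pt "0 3 24 0 -0.05" --pt "0 1 34 0 -0.05" --pt "0 0 34 0 0" --pt "0 0 34 0 0"

```text
clock: 19.03
eef_pos: [0.5553, -0.0755, 0.3272]
tcp_rot: [-0.033, 0.999, 0.001, -0.001]
contact_force: [0.9, 0.9, 0.4]
gripper_width: 1.0
gripper_force: 0.0
```

move_arm --pt "0 0 36 5 0" --pt "0 0 36 10 0" --pt "0 0 36 10 0" --pt "0 0 36 10 0" --pt "0 0 36 10 0"

```text
clock: 19.45
eef_pos: [0.5431, 0.1042, 0.2821]
tcp_rot: [-0.033, 0.999, 0.0, -0.001]
contact_force: [0.3, -0.0, 0.3]
gripper_width: 1.001
gripper_force: 0.0
```

move_arm --pt "0 0 34 10 0" --pt "0 0 25 8 0" --pt "0 0 14 0 0" --pt "0 0 0 0 0" --pt "0 0 0 0 0"

```text
clock: 19.87
eef_pos: [0.5389, 0.1753, 0.2646]
tcp_rot: [-0.034, 0.999, -0.0, -0.001]
contact_force: [0.0, 0.1, 0.3]
gripper_width: 1.001
gripper_force: 0.0
```

move_arm --pt "0 0 0 0 0" --pt "0 0 0 0 0" --pt "0 0 0 0 0"

```text
clock: 20.12
eef_pos: [0.5409, 0.1721, 0.2659]
tcp_rot: [-0.03, 1.0, -0.0, 0.0]
contact_force: [-0.5, -0.3, 0.5]
gripper_width: 1.0
gripper_force: 0.0
```

```bash
python3 - <<'E'
from h import *
rows([.540,.174,.143],.065)
E
```

```text
pos [0.5409 0.1721 0.2659] yaw 0.0609 d [-0.0009  0.0019 -0.1229] tool mm now [  0.8   2.  122.9] tool mm after turn [  0.8   1.9 122.9] turn -0.004 n 3.235294178269753
```

move_arm --pt "0 1 1.5 15 -0.003" --pt "0 0 0 33 0" --pt "0 0 0 33 0" --pt "0 0 0 27 0" --pt "0 0 0 14 0"

```text
clock: 20.53
eef_pos: [0.5378, 0.1731, 0.1405]
tcp_rot: [-0.032, 0.999, -0.001, -0.002]
contact_force: [-0.2, 0.2, 0.6]
gripper_width: 1.0
gripper_force: 0.0
```

move_arm --pt "0 0 0 0 0" --pt "0.3 0 0 0 0" --pt "0.4 0 0 0 0" --pt "0.5 0 0 0 0"

```text
clock: 20.87
eef_pos: [0.541, 0.1753, 0.1456]
tcp_rot: [-0.033, 0.999, 0.0, 0.002]
contact_force: [-0.2, 0.6, -0.2]
gripper_width: 0.599
gripper_force: 0.0
```

move_arm --pt "1 0 0 0 0" --pt "1 0 0 0 0" --pt "1 0 0 0 0" --pt "1 0 0 0 0" --pt "1 0 0 0 0" --force 50

```text
clock: 21.28
eef_pos: [0.5405, 0.1755, 0.145]
tcp_rot: [-0.033, 0.999, 0.0, 0.001]
contact_force: [-0.8, 0.1, 6.4]
gripper_width: 0.256
gripper_force: 48.8
```

move_arm --pt "1 0 0 0 0" --pt "1 0 0 0 0"

```text
clock: 21.45
eef_pos: [0.5405, 0.1755, 0.145]
tcp_rot: [-0.033, 0.999, 0.0, 0.001]
contact_force: [0.4, -0.9, 6.6]
gripper_width: 0.26
gripper_force: 48.9
```

move_arm --pt "1 0 0 -8 0" --pt "1 0 0 -12 0" --pt "1 15 0 -15 0" --pt "1 20 0 -20 0" --pt "1 10 0 -30 0"

```text
clock: 21.87
eef_pos: [0.4908, 0.1715, 0.2279]
tcp_rot: [-0.033, 0.999, -0.001, -0.003]
contact_force: [-0.2, 0.2, -1.4]
gripper_width: 0.259
gripper_force: 49.0
```

move_arm --pt "1 0 0 -30 0" --pt "1 0 0 -30 0" --pt "1 0 0 -25 0.05" --pt "1 0 0 0 0.05" --pt "1 0 0 0 0.05"

```text
clock: 22.28
eef_pos: [0.4955, 0.1727, 0.3171]
tcp_rot: [0.043, 0.999, 0.001, 0.002]
contact_force: [-0.9, 0.2, -1.6]
gripper_width: 0.262
gripper_force: 49.0
```

```bash
python3 - <<'E'
from h import *
s=robot.observe(); rows([.4865,-.2095,.31],-.085,s=s);print(s["gripper_width"])
E
```

```text
pos [0.4955 0.1727 0.3171] yaw -0.0861 d [-0.009  -0.3822 -0.0071] tool mm now [ -23.9 -381.5    6.4] tool mm after turn [ -23.5 -381.5    7.1] turn -0.001 n 10.06112227161846
0.2615264011661038
```

move_arm --pt "1 -1 -15 0 0" --pt "1 -2 -30 0 0" --pt "1 -2 -34 0 0" --pt "1 -2 -34 0 0" --pt "1 -2 -34 0 0"

```text
clock: 22.7
eef_pos: [0.4907, 0.0238, 0.3147]
tcp_rot: [0.041, 0.999, 0.0, 0.0]
contact_force: [1.4, -1.2, -0.9]
gripper_width: 0.26
gripper_force: 49.1
```

move_arm --pt "1 -2 -34 0 0" --pt "1 -2 -34 0 0" --pt "1 -2 -34 0 0" --pt "1 -2 -34 0 0" --pt "1 -2 -34 5 0"

```text
clock: 23.12
eef_pos: [0.487, -0.1468, 0.3106]
tcp_rot: [0.042, 0.999, 0.0, 0.001]
contact_force: [1.6, -0.8, -0.9]
gripper_width: 0.26
gripper_force: 49.1
```

move_arm --pt "1 -2 -30 8 0" --pt "1 -1 -22 10 0" --pt "1 0 -12 10 0" --pt "1 0 0 10 0" --pt "1 0 0 10 0"

```text
clock: 23.53
eef_pos: [0.4845, -0.2093, 0.2606]
tcp_rot: [0.043, 0.999, 0.0, 0.0]
contact_force: [0.0, 0.2, -0.5]
gripper_width: 0.256
gripper_force: 49.1
```

move_arm --pt "1 0 0 7 0" --pt "1 0 0 3 0" --pt "1 0 0 0 0" --pt "1 0 0 0 0"

```text
clock: 23.87
eef_pos: [0.4851, -0.2083, 0.251]
tcp_rot: [0.041, 0.999, 0.0, 0.0]
contact_force: [0.1, -0.1, -0.2]
gripper_width: 0.257
gripper_force: 49.1
```

```bash
python3 -c "
from h import *
check(.218,.25,-.15,-.09,'10')"
```

```text
pos [ 0.4851 -0.2083  0.251 ] yaw -0.082 d [ 0.0013 -0.0025  0.004 ] tool mm now [-1.5 -2.3 -4. ] tool mm after turn [-1.5 -2.3 -4. ] turn 0.003 n 0.1283531252364558
tcp hook coords [[-116.5    2.3  251. ]] 0.2568251357083759 [ 0.1 -0.1 -0.2]
side hook t mm -0.9078943250589052 129 slope [ 0.03502203 -0.00051304]
handle 52
[[-120.9, -11.0, 240.4], [-122.3, -10.4, 237.3], [-122.6, -10.1, 226.5], [-122.2, -9.3, 242.9], [-122.3, -8.8, 231.6], [-124.1, -8.4, 229.3], [-125.3, -7.6, 225.7], [-125.3, 8.0, 218.9], [-120.2, 8.6, 238.1], [-123.4, 8.7, 227.0], [-121.0, 8.7, 228.1], [-125.7, 9.2, 228.5], [-120.9, 9.5, 248.0], [-124.1, 10.0, 222.3], [-121.9, 10.5, 244.2], [-124.3, 11.2, 231.5], [-122.2, 11.5, 236.2], [-119.2, 13.6, 244.5]]
top hook t mm 2.042213584449369 75 slope [-0.03490167  0.00118771]
handle 4
[[-125.8, -5.1, 218.3], [-125.3, 9.8, 226.6], [-127.5, 11.6, 221.8], [-125.7, 12.7, 227.6]]
```

move_arm --pt "1 0 -1.2 -3 0.003" --pt "1 -4 0 0 0" --pt "1 -12 0 0 0" --pt "1 -16 0 0 0" --pt "1 -16 0 0 0"

```text
clock: 24.38
eef_pos: [0.5333, -0.215, 0.2545]
tcp_rot: [0.044, 0.999, -0.0, 0.001]
contact_force: [0.5, -0.2, -0.5]
gripper_width: 0.259
gripper_force: 49.1
```

move_arm --pt "1 -8 0 0 0" --pt "1 -4 0 0 0" --pt "1 0 0 0 0" --pt "1 0 0 0 0"

```text
clock: 24.72
eef_pos: [0.5438, -0.2158, 0.2536]
tcp_rot: [0.044, 0.999, 0.0, -0.0]
contact_force: [0.0, 0.3, -1.0]
gripper_width: 0.255
gripper_force: 49.1
```

move_arm --pt "1 0 0 10 0" --pt "1 0 0 9 0" --pt "1 0 0 0 0" --pt "1 0 0 0 0"

```text
clock: 25.05
eef_pos: [0.5433, -0.2155, 0.2337]
tcp_rot: [0.043, 0.999, 0.0, -0.001]
contact_force: [-0.4, -0.1, -0.7]
gripper_width: 0.256
gripper_force: 49.2
```

move_arm --pt "1 0 0 2.5 0" --pt "1 0 0 0 0" --pt "1 0 0 0 0"

```text
clock: 25.3
eef_pos: [0.5444, -0.2157, 0.2324]
tcp_rot: [0.043, 0.999, 0.0, 0.0]
contact_force: [-0.3, 0.6, -0.0]
gripper_width: 0.256
gripper_force: 49.3
```

move_arm --pt "1 0 0 1.5 0" --pt "1 0 0 0 0" --pt "1 0 0 0 0"

```text
clock: 25.55
eef_pos: [0.5446, -0.2158, 0.2319]
tcp_rot: [0.043, 0.999, -0.0, 0.001]
contact_force: [-2.3, 1.0, 6.0]
gripper_width: 0.26
gripper_force: 49.9
```

Seated with 6 N on the hook. Release it, go up and back, then half close to straddle the bar for the push.

move_arm --pt "0.68 0 0 0 0" --pt "0.6 0 0 0 0" --pt "0.4 0 0 0 0" --pt "0.3 0 0 0 0" --pt "0.3 0 0 0 0"

```text
clock: 25.97
eef_pos: [0.5443, -0.2157, 0.2306]
tcp_rot: [0.043, 0.999, 0.0, -0.0]
contact_force: [-0.8, 0.0, 0.1]
gripper_width: 0.703
gripper_force: 0.0
```

move_arm --pt "0.3 0 0 -15 0" --pt "0.3 0 0 -25 0" --pt "0.3 0 0 -25 0" --pt "0.5 15 1.3 0 0" --pt "0.7 20 0 0 0"

```text
clock: 26.38
eef_pos: [0.5115, -0.2113, 0.2974]
tcp_rot: [0.043, 0.999, -0.001, 0.002]
contact_force: [-0.2, -0.2, -0.6]
gripper_width: 0.426
gripper_force: 0.0
```

move_arm --pt "0.8 5 0 0 0" --pt "0.8 0 0 0 0" --pt "0.8 0 0 0 0" --pt "0.8 0 0 0 0" --pt "0.8 0 0 0 0"

```text
clock: 26.8
eef_pos: [0.5053, -0.2108, 0.2955]
tcp_rot: [0.043, 0.999, 0.0, -0.0]
contact_force: [0.3, -0.3, 0.7]
gripper_width: 0.201
gripper_force: 0.0
```

```bash
python3 - <<'E'
from h import *
check(.215,.25,-.1,-.04,'11')
a=cv2.imread("pics/side_11.png")[130:310,200:440];cv2.imwrite('pics/v6.png',cv2.resize(a,(720,540),interpolation=3))
E
```

```text
pos [ 0.5053 -0.2108  0.2955] yaw -0.0862 d [-0.0189  0.0001 -0.0405] tool mm now [18.9 -1.6 40.5] tool mm after turn [18.9 -1.5 40.5] turn -0.001 n 1.1761735570614755
tcp hook coords [[-96.1   1.5 295.5]] 0.20074813459122876 [ 0.3 -0.3  0.7]
side hook t mm -10.03405941613584 12 slope 0
handle 43
[[-54.4, -13.1, 242.5], [-57.7, -12.3, 237.7], [-54.8, -11.9, 238.0], [-57.1, -11.8, 226.1], [-54.1, -11.6, 247.3], [-57.4, -11.3, 229.2], [-58.2, -10.4, 225.3], [-55.9, -9.9, 239.9], [-56.1, -9.2, 232.4], [-56.3, -8.6, 224.9], [-55.0, -7.2, 225.3], [-57.5, 6.6, 224.6], [-57.0, 7.6, 226.4], [-58.5, 9.0, 215.4], [-57.8, 10.8, 219.7]]
top hook t mm 2.084247254800907 56 slope [-0.08545122  0.00019562]
handle 0
[]
```

View pics/v6.png

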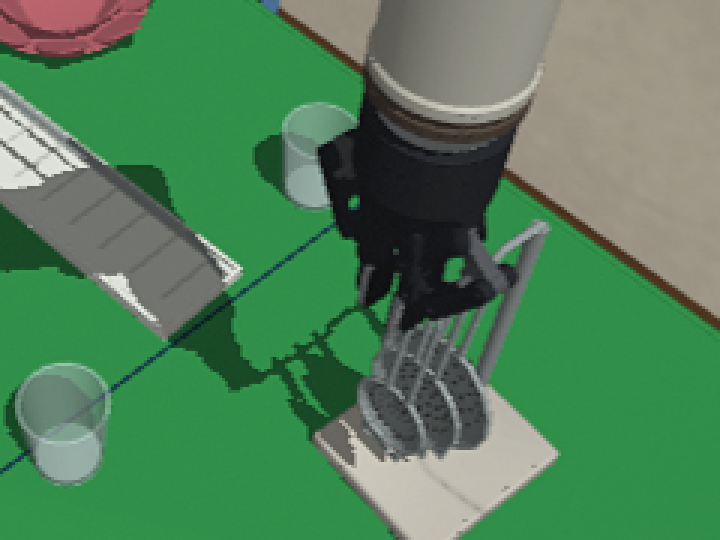

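All three hang from the hook in order; the fingers are in front of the tip, 17 mm apart. Lower astride the bar and push slowly.

move_arm --pt "0.8 0 0 20 0" --pt "0.8 0 0 20 0" --pt "0.8 0 0 7 0" --pt "0.8 0 0 0 0" --pt "0.8 0 0 0 0"

```text
clock: 27.32
eef_pos: [0.5047, -0.211, 0.2487]
tcp_rot: [0.043, 0.999, 0.0, -0.0]
contact_force: [0.4, 0.6, 0.7]
gripper_width: 0.2
gripper_force: 0.0
```

move_arm --pt "0.8 -6 0 0 0" --pt "0.8 -7 0 0 0" --pt "0.8 -7 0 0 0" --pt "0.8 -4 0 0 0" --pt "0.8 -4 0 0 0"

```text
clock: 27.73
eef_pos: [0.5336, -0.2134, 0.2491]
tcp_rot: [0.043, 0.999, -0.0, 0.0]
contact_force: [-1.1, 0.8, 0.6]
gripper_width: 0.198
gripper_force: 0.3
```

move_arm --pt "0.8 -4 0 0 0" --pt "0.8 -4 0 0 0" --pt "0.8 -4 0 0 0" --pt "0.8 -4 0 0 0" --pt "0.8 -4 0 0 0"

```text
clock: 28.15
eef_pos: [0.5526, -0.2151, 0.2487]
tcp_rot: [0.043, 0.999, 0.0, -0.0]
contact_force: [-1.7, 0.9, 0.4]
gripper_width: 0.2
gripper_force: 1.0
```

```bash
python3 - <<'E'
from h import *
s=robot.observe(); print(hookc(np.array([s["eef_pos"]]))*1e3,s["contact_force"])
E
```

```text
[[-48.67647105   1.29272023 248.69382839]] [-1.65240955  0.91942953  0.41899933]
```

move_arm --pt "0.8 -4 0 0 0" --pt "0.8 -4 0 0 0" --pt "0.8 -4 0 0 0" --pt "0.8 0 0 0 0"

```text
clock: 28.48
eef_pos: [0.5655, -0.2161, 0.2487]
tcp_rot: [0.043, 0.999, -0.0, 0.0]
contact_force: [0.1, 0.1, 0.8]
gripper_width: 0.198
gripper_force: 0.0
```

move_arm --pt "0.8 -3 0 0 0" --pt "0.8 -3 0 0 0" --pt "0.8 0 0 0 0"

```text
clock: 28.73
eef_pos: [0.5709, -0.2167, 0.2488]
tcp_rot: [0.043, 0.999, -0.0, 0.0]
contact_force: [0.3, -0.8, 0.1]
gripper_width: 0.206
gripper_force: 0.0
```

```bash
python3 - <<'E'
from h import *
check(.215,.25,-.06,0,'12')
a=cv2.imread("pics/side_12.png")[170:310,270:410];cv2.imwrite('pics/v7.png',cv2.resize(a,(560,560),interpolation=3))
E
```

```text
pos [ 0.5709 -0.2167  0.2488] yaw -0.0867 d [-0.0845  0.006   0.0062] tool mm now [84.7 -1.4 -6.2] tool mm after turn [84.7 -1.2 -6.2] turn -0.002 n 2.235225980626341
tcp hook coords [[-30.3   1.2 248.8]] 0.20579405539063433 [ 0.3 -0.8  0.1]
side hook t mm 2.6768789612955852 170 slope [0.16964767 0.01018123]
handle 43
[[-36.6, -14.7, 249.1], [-19.0, -13.0, 231.6], [-17.3, -12.2, 218.8], [-19.1, -11.9, 216.4], [-5.7, -11.7, 228.9], [-19.3, -11.3, 219.3], [-8.2, -10.5, 222.7], [-17.7, -9.7, 219.5], [-18.2, 6.1, 229.1], [-17.6, 7.2, 220.4], [-18.9, 7.7, 227.8], [-19.5, 8.1, 221.0], [-31.1, 8.8, 247.0], [-19.3, 9.0, 223.2], [-19.3, 9.7, 225.8]]
top hook t mm 9.821768627110506 3 slope 0
handle 0
[]
```

View pics/v7.png

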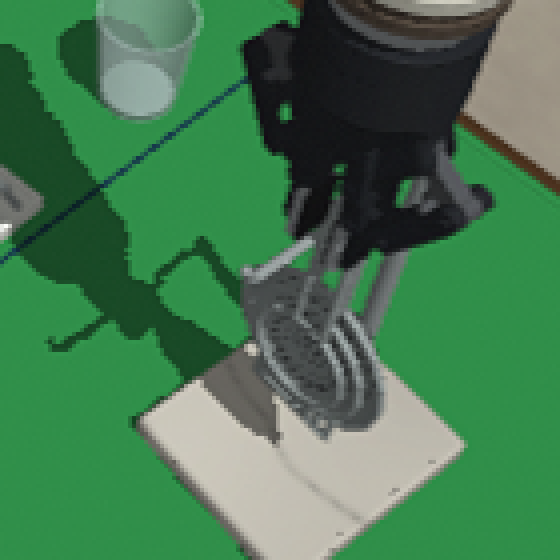

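The bowls are nested now. A little more push until the rear end resists.

move_arm --pt "0.8 -2 0 0 0" --pt "0.8 -2 0 0 0" --pt "0.8 0 0 0 0" --pt "0.8 0 0 0 0"

```text
clock: 29.17
eef_pos: [0.5745, -0.217, 0.2487]
tcp_rot: [0.043, 0.999, -0.0, 0.0]
contact_force: [-0.9, -0.1, -0.2]
gripper_width: 0.201
gripper_force: 0.4
```

move_arm --pt "0.8 -2 0 0 0" --pt "0.8 -1 0 0 0" --pt "0.8 0 0 0 0" --pt "0.8 0 0 0 0"

```text
clock: 29.5
eef_pos: [0.5772, -0.2173, 0.2486]
tcp_rot: [0.043, 0.999, 0.0, -0.0]
contact_force: [-3.1, 0.5, 0.0]
gripper_width: 0.203
gripper_force: 1.3
```

move_arm --pt "0.8 2 0 0 0" --pt "0.8 6 0 0 0" --pt "0.8 12 0 0 0" --pt "0.8 20 0 0 0" --pt "0.8 25 0 0 0"

```text
clock: 29.92
eef_pos: [0.513, -0.2115, 0.2489]
tcp_rot: [0.043, 0.999, -0.0, 0.001]
contact_force: [0.3, 0.2, 1.0]
gripper_width: 0.199
gripper_force: 0.0
```

move_arm --pt "0.8 25 0 0 0" --pt "0.8 15 0 -10 0" --pt "0.8 10 0 -30 0" --pt "0.8 0 0 -35 0" --pt "0.8 0 0 -20 0"

```text
clock: 30.33
eef_pos: [0.463, -0.208, 0.3476]
tcp_rot: [0.044, 0.999, -0.001, 0.003]
contact_force: [0.2, -1.0, 0.6]
gripper_width: 0.203
gripper_force: 0.0
```

move_arm --pt "0.8 10 20 0 0" --pt "0.8 10 30 0 0" --pt "0.8 0 30 0 0" --pt "0.8 0 15 0 0" --pt "0.8 0 0 0 0"

```text
clock: 30.75
eef_pos: [0.4516, -0.1068, 0.3444]
tcp_rot: [0.04, 0.999, 0.001, 0.001]
contact_force: [-0.6, 0.6, 0.2]
gripper_width: 0.2
gripper_force: 0.0
```

```bash
python3 - <<'E'
from h import *
for n in("side","top"):
    im,d=snapshot(n); H=hookc(pts(n,d))
    q=H[(abs(H[:,0]+.01)<.07)&(abs(H[:,1])<.06)&(H[:,2]>.06)&(H[:,2]<.285)]
    for z in (.09,.13,.17,.2,.22,.24,.272):
      b=q[abs(q[:,2]-z)<.008]; print(n,z,len(b),(np.percentile(b[:,:2],[2,25,50,75,98],axis=0)*1e3).round(0).tolist() if len(b) else 0)
    for t in ("cup","saucer"):
      for r in finder.trace(n,t+("_a" if t=="cup" else ""))[:2]: print(n,t,round(r["conf"],2),np.median(pts(n,d,r["pixels"]),0).round(3))
    if n=="side":
      a=im[150:310,240:410,::-1];cv2.imwrite('pics/v8.png',cv2.resize(a,(637,600),interpolation=3))
E
```

```text
side 0.09 76 [[-21.0, -32.0], [-19.0, -20.0], [-17.0, -7.0], [-14.0, 7.0], [-8.0, 34.0]]
side 0.13 280 [[-19.0, -48.0], [-10.0, -26.0], [-6.0, -7.0], [3.0, 13.0], [42.0, 47.0]]
side 0.17 153 [[-18.0, -38.0], [-13.0, -18.0], [-9.0, -4.0], [-2.0, 5.0], [43.0, 27.0]]
side 0.2 71 [[-17.0, -12.0], [-15.0, -10.0], [-6.0, -3.0], [39.0, 8.0], [44.0, 11.0]]
side 0.22 77 [[-15.0, -12.0], [-13.0, -10.0], [-4.0, -3.0], [39.0, 7.0], [45.0, 10.0]]
side 0.24 60 [[-15.0, -12.0], [-13.0, -11.0], [38.0, -6.0], [40.0, -1.0], [44.0, 6.0]]
side 0.272 131 [[-12.0, -7.0], [-2.0, -2.0], [14.0, -1.0], [37.0, 1.0], [49.0, 6.0]]
side cup 0.82 [ 0.395 -0.02   0.048]
side saucer 0.74 [ 0.351 -0.224  0.009]
top 0.09 5 [[38.0, -0.0], [38.0, 1.0], [38.0, 2.0], [40.0, 6.0], [42.0, 6.0]]
top 0.13 7 [[36.0, -2.0], [38.0, 0.0], [38.0, 3.0], [40.0, 5.0], [43.0, 6.0]]
top 0.17 9 [[36.0, -2.0], [37.0, 1.0], [38.0, 3.0], [40.0, 6.0], [43.0, 7.0]]
top 0.2 6 [[37.0, -0.0], [37.0, 3.0], [39.0, 4.0], [40.0, 6.0], [41.0, 7.0]]
top 0.22 10 [[36.0, -2.0], [36.0, 1.0], [38.0, 3.0], [39.0, 6.0], [45.0, 6.0]]
top 0.24 9 [[-7.0, 0.0], [36.0, 3.0], [37.0, 5.0], [39.0, 7.0], [43.0, 13.0]]
top 0.272 75 [[-14.0, -6.0], [-5.0, -1.0], [12.0, 1.0], [32.0, 4.0], [47.0, 9.0]]
top cup 0.77 [0.756 0.039 0.03 ]
top cup 0.72 [ 0.395 -0.03   0.01 ]
top saucer 0.47 [ 0.341 -0.288  0.015]
```

View pics/v8.png

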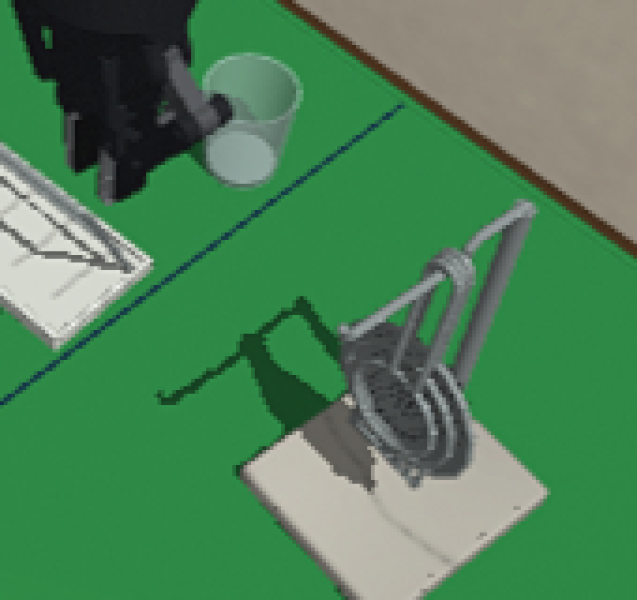

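The three loops sit tight together at the hook's rear end (px 450,265), the bowls are nested, and the cups and saucer are in place. The gripper is clear.

```bash
python3 -c "
from workcell import robot
print(robot.sign_off())"
```

```text
the job is handed in; nothing more can be done
None
```

All three sieves hang nested at the back of the hook, hung large, then medium, then small, with hollow sides to the tip; the cups and saucer did not move, and the job was handed in at about 31 s.

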